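# Uncap the die pot in the seal drawer

## Task

Pull the drawer of the low wooden chest well open by its handle, then take the round brass cap off the die pot fixed inside: nobody remembers which way this cap turns off, so try it gently one way and, if it stops at once, the other way, turning until it stops again before lifting - never force or yank it. Finish still holding the cap, right way up, in the gripper, lifted about ten centimetres straight up clear of the pot and not touching anything else, with the drawer left open; do not disturb the padlock, mallet or dish of seals.

Things in the scene. Friction and masses are not known exactly. Their poses are not given: they have to be found in the camera images.
- chest: low wooden chest fixed on the bench, 300 mm deep (x), 300 mm wide (y), 120 mm high, with one drawer. Origin: middle of the lower edge of its front; the front (drawer side) faces its own -x and the drawer slides out along its own -x
- chest_drawer0 (a joint): drawer slide, m: 0 shut (as it starts), 0.213 fully out; about 1 N of friction, stays where left. Open box about 255 x 258 mm inside: inner floor 22 mm, side walls' upper edge 98 mm, front panel's upper edge 109 mm above the bench
- chest_drawer0_handle (a point): middle of the drawer's steel bar handle: a round bar 11 mm thick, 120 mm long along the chest's y, its centre 35 mm in front of the drawer front and 82 mm above the bench; its two posts are 51 mm either side of the middle
- cap: round ribbed brass cap, 50 mm diameter, 28 mm high, about 120 g, open underneath, a dark line across its top along its own x. Origin: centre of its lower rim, 50 mm above the bench while on the pot; z up through its flat top. 72 mm free from its axis to the drawer front, more elsewhere. Gripped with 20 to 40 N, the fingers slip round it before the thread is forced
- pot_seat (a point): centre of the top of the die pot, a dark steel pot 48 mm in diameter and 28 mm high fixed to the drawer floor (it moves with the drawer), where the cap's lower rim sits; a neck of 36 mm overall width stands 17 mm above it inside the cap. Axes as the chest's. It lies 94 mm behind the chest's front when the drawer is shut and moves out with the drawer
- padlock: brass padlock 50 x 45 x 20 mm with a steel shackle, lying on the bench ahead of the chest's front, right of the drawer's way (its own -y side); origin: centre of the body's underside. Leave alone
- mallet: beech mallet lying beside the chest at its own +y side, head 60 x 110 x 60 mm, handle 160 mm long towards the robot; origin: under the handle, 90 mm from the head's centre. Leave alone
- dish: round tin dish of lead seals, 110 mm diameter, 22 mm high, beside the chest at its own -y side; origin: centre of its underside. Leave alone
- cap_top (a point): centre of the cap's flat top. The cap has a part-turn thread of unknown hand, different from start to start. Turned the wrong way about the vertical it stops after about 5 degrees; the right way it turns freely, at the same height, about 63 degrees to a firm stop, and only in the last 10 degrees before that stop can it be lifted straight off (till then it has 1.5 mm of play)

How it is judged:
By the outcome, as a careful person would: the job done as asked, in the order asked, and still so for the second after the job is handed in, while the arm keeps its last pose, push and grip.
It also fails if it takes over 67 s, if anything falls off the work surface, if the arm or the gripper's body presses on something with over 40 N, if the wrist force passes 120 N, or if a joint passes its speed limit or range.

## Robot

A 7-joint arm with a two-finger parallel gripper is mounted at the origin on the work surface. World frame = base frame: x ahead of the robot, y to its left, z up, the work surface at z = 0. Lengths are in m, angles in degrees, forces in N, time in s.
With the tool pointing down it reaches from about 0.425 to 0.875 m from the base axis. Payload 4.7 kg.
Tool frame: the origin (TCP) lies between the finger pads; the fingertips stand 8 mm ahead of it and the grasp point (between the pads) lies 11 mm behind it (env.tip_extent is the distance from the TCP to the fingertips, in m); z points along the fingers, y is the line along which they close (so a half turn about z gives the same grasp; the last joint's range is limited). The gripper opens to 87 mm and grips with 3 to 60 N. Pads are 19 mm wide; open, the fingers measure 117 mm over their backs; the gripper's body (75 mm by 190 mm) begins 51 mm behind the grasp point.
Start: joints at [70.021, 18.392, -4.016, 83.108, 1.295, 78.541, -3.26], TCP at [0.231, -0.608, 0.231] pointing down, gripper open.
Joint ranges: [-163.93, 163.93], [-17.29, 119.83], [-79.2, 71.16], [3.27, 140.29], [-89.18, 269.18], [5.43, 117.66], [-154.24, 154.24]. Speed limits (degrees/s): [147.25, 147.25, 180, 180, 180, 180, 180].

## Interface

Orientations are given as [roll, pitch, yaw] about the fixed x, y, z axes, in that order (R = Rz(yaw) Ry(pitch) Rx(roll)).
In Python, from cell import sensors, vision, workorder, env gives the robot as it stands.
- The arm moves only by the tool drive_tool, never from a script. Its argument "moves" is a list of rows, each an object of numbers: "x", "y", "z": the shift along the tool's x, y, z in mm; "rx", "ry", "rz": the turn, a rotation vector about the tool's x, y, z in rad; "fingers": the closure, from -1 (fully open) to 1 (shut). In form: [{"x": .., "y": .., "z": .., "rx": .., "ry": .., "rz": .., "fingers": ..}, ...]. A call has 1 to 20 rows; each row is the pose to reach, as a shift and turn from the pose commanded when the call began, along the tool's axes at that moment; what a row does not reach only later rows make up. A row lasts 1/8 s, in which the tool goes at most 62.5 mm and 10.7 degrees, less where a joint would pass 70% of its speed; a pose out of reach is approached as far as the arm can. A call with a gripper value outside its range is refused whole. The fingers move at their own pace and stop on an object; "force" is the grip in N (left out, the last holds). Time passes only in rows, so rows that repeat a pose let the fingers close. It gives the time, the measured TCP pose, the force, the opening and the grip force at its end, in the units of the state.
- sensors.get_obs(): the state, without advancing time (a new reading comes with each control period).
- vision.read_camera(name): name is "side" or "top" or "wrist"; returns a dict with "image" (480x640x3 uint8, red, green, blue), "fx", "fy", "cx", "cy" (pixels), "R" (3x3) and "t" (3): a world point X has camera coordinates R X + t. Camera axes: x right, y down, z forward; pixel columns grow to the right and rows downward; lengths in m; the calibration is good to about 2 mm. A picture is of the moment at which its call begins. There is no depth.
- workorder.sign_off(): hands the job in; it is judged then, once.
The state is a dict: "time_s": time; "qpos": joint angles; "joint_velocities": joint speeds; "effort": joint torques, N m; "tool_pos": TCP position; "tool_rot": TCP orientation; "force": force on the tool from outside, world axes, zero at the start; "wrist_torque": the same for the moment, N m; "grip_width": finger opening in m; "grasp_force": force on a finger pad.
Only numpy, scipy, OpenCV 4.12 (cv2) and the standard library are available. Lean on these libraries where they do the work, as an engineer would, in place of code of your own. Each camera call takes 0.05 s, during which the arm holds its last target. There are 200 camera calls.

## Working session

There is one attempt and no reset: what is moved stays moved. The work goes in short steps, Python scripts to look and compute and a tool call to move; the robot and the scene stay as the last step left them, time stands still between calls to the robot, and variables do not carry over. Pictures are saved under pics/ and viewed, at most 10 in all, crops included, and the job is handed in when it is done.

Besides the shell and the picture viewer there is one more tool, called as name(argument=value, ...) on one line, values as JSON. drive_tool: Moves the arm, as the interface text tells. Its arguments: {"type":"object","properties":{"moves":{"type":"array"},"force":{"type":"number"}},"required":["moves"]}

```bash
mkdir -p pics; python3 - <<'E'
from cell import sensors, vision, env
import cv2
o=sensors.get_obs();print(o['time_s'],o['tool_pos'],o['tool_rot'],o['grip_width'],env.tip_extent)
for n in('top','side'):
    c=vision.read_camera(n);cv2.imwrite(f'pics/{n}0.png',c['image'][:,:,::-1]);print(n,c['fx'],c['cx'],c['cy'],c['R'],c['t'])
E
```

```text
0.0 [ 0.23043512 -0.60719277  0.22946864] [-1.79888840e+02  5.60168622e-03  2.07868355e+01] 0.08694707115274458 0.008
top 469.7779524170444 315.9886602625234 238.19436967962878 [[ 0.00367108 -0.99997296 -0.00637188]
 [-0.98226834 -0.00241155 -0.1874649 ]
 [ 0.18744447  0.00694709 -0.98225063]] [0.0037616  0.60532953 1.01901331]
side 449.6236344056073 321.1387708827077 239.76461316589513 [[ 0.75927228 -0.65073713 -0.00684034]
 [-0.3726893  -0.42618463 -0.82429931]
 [ 0.53348692  0.62841694 -0.56611294]] [-0.44427535  0.28836629  0.55432094]
```

View pics/top0.png

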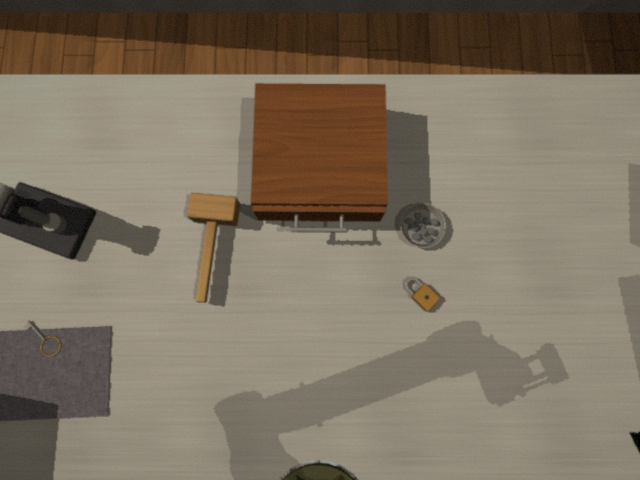

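View pics/side0.png

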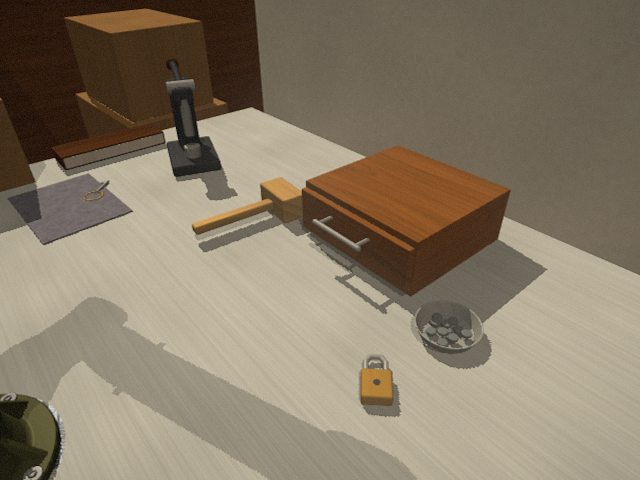

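The top view shows the chest with its top's corners near (256,84), (385,84), (387,206) and (252,205), and its handle near (318,229). The padlock is at (425,295), the dish at (422,226) and the mallet at (210,240). The side view shows the handle from about (314,219) to (360,247).

```bash
cat > h.py <<'E'
from cell import sensors, vision, env
import numpy as np, cv2
def ray(c,u,v):
    d=np.array([(u-c['cx'])/c['fx'],(v-c['cy'])/c['fy'],1]);R=np.array(c['R']);return -R.T@np.array(c['t']),R.T@d
def onz(c,u,v,z):
    o,d=ray(c,u,v);return o+d*(z-o[2])/d[2]
def proj(c,X):
    p=np.array(c['R'])@X+np.array(c['t']);return c['fx']*p[0]/p[2]+c['cx'],c['fy']*p[1]/p[2]+c['cy']
E
python3 - <<'E'
from h import *
t=vision.read_camera('top');s=vision.read_camera('side')
np.set_printoptions(precision=4,suppress=True)
for p in[(256,84),(385,84),(387,206),(252,205)]:print('top',onz(t,*p,.12))
for p in[(396,148),(509,190),(413,247),(304,187)]:print('side',onz(s,*p,.12))
print(onz(t,252,217,0),onz(t,384,220,0),onz(s,411,294,0))
a=cv2.resize(t['image'][190:250,240:400],None,fx=5,fy=5,interpolation=2)
b=cv2.resize(s['image'][175:300,290:450],None,fx=5,fy=5,interpolation=2)[:600]
cv2.imwrite('pics/hz.png',a[:,:,::-1]);cv2.imwrite('pics/sz.png',b[:,:,::-1])
E
```

```text
top [0.9542 0.1445 0.12  ]
top [ 0.9543 -0.152   0.12  ]
top [ 0.6652 -0.1495  0.12  ]
top [0.6669 0.1454 0.12  ]
side [0.9394 0.1373 0.12  ]
side [ 0.9491 -0.1525  0.12  ]
side [ 0.6527 -0.1541  0.12  ]
side [0.6498 0.1277 0.12  ]
[0.6685 0.1622 0.    ] [ 0.6617 -0.1591  0.    ] [ 0.6756 -0.147   0.    ]
```

View pics/hz.png

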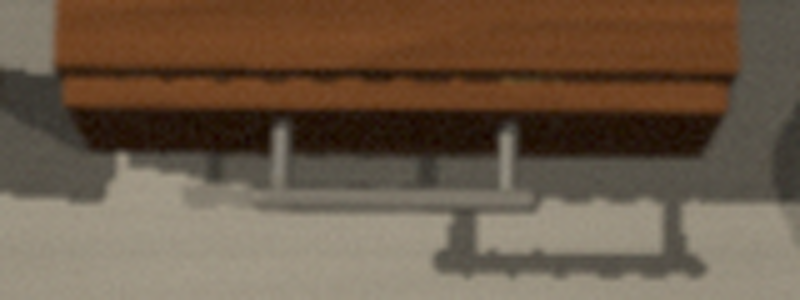

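View pics/sz.png

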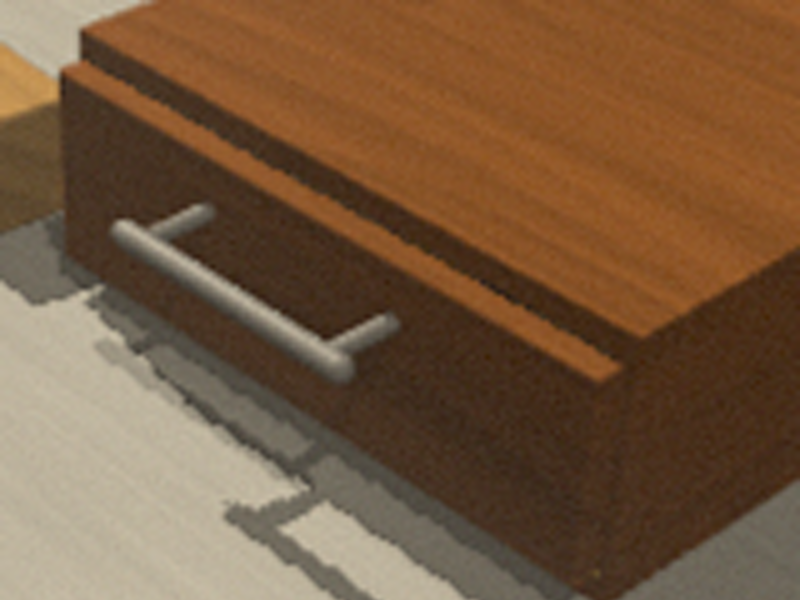

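In the top crop the handle posts meet the bar at about (296,229.3) and (341.4,229.6) in full-image pixels. In the side crop the bar's ends are at about (314.4,221.4) and (358,248.6), and the chest's front top corners at about (418,242) and (307,181.4).

```bash
python3 - <<'E'
from h import *
np.set_printoptions(precision=4,suppress=True)
t=vision.read_camera('top');s=vision.read_camera('side')
print('posts',onz(t,296,229.3,.082),onz(t,341.4,229.6,.082))
print('ends side',onz(s,315.2,221.9,.082),onz(s,357,247.6,.082))
print('chest front top(side)',onz(s,418,242,.12),onz(s,307,181.4,.12), 'top',onz(t,251.5,204.4,.12),onz(t,387.2,204.6,.12))
print('panel front upper edge, top',onz(t,253,211.5,.109),onz(t,385.5,212,.109),'side',onz(s,410.5,251,.109),onz(s,303,189,.109))
E
```

```text
posts [0.6208 0.0504 0.082 ] [ 0.6204 -0.0515  0.082 ]
ends side [0.6199 0.0575 0.082 ] [ 0.6208 -0.0577  0.082 ]
chest front top(side) [ 0.6701 -0.1502  0.12  ] [0.6701 0.143  0.12  ] top [0.6682 0.1465 0.12  ] [ 0.6684 -0.15    0.12  ]
panel front upper edge, top [0.655  0.1443 0.109 ] [ 0.6545 -0.1475  0.109 ] side [ 0.6536 -0.1495  0.109 ] [0.6556 0.1387 0.109 ]
```

```bash
cat >> h.py <<'E'
from scipy.spatial.transform import Rotation as Ro
def go(x,y,z,yaw):
    o=sensors.get_obs();R=Ro.from_euler('xyz',o['tool_rot'],degrees=True);T=Ro.from_euler('xyz',[180,0,yaw],degrees=True)
    print('shift mm',np.round(R.inv().apply(np.array([x,y,z])-o['tool_pos'])*1000,1),'rotvec',np.round((R.inv()*T).as_rotvec(),3))
E
python3 -c "
from h import *
go(.6205,-.0005,.18,90);go(.6205,-.0005,.071,90)"
```

```text
shift mm [ 580.  -429.1   50.4] rotvec [-1.000e-03 -0.000e+00 -1.208e+00]
shift mm [ 580.  -429.   159.4] rotvec [-1.000e-03 -0.000e+00 -1.208e+00]
```

drive_tool(moves=[{"x": 145, "y": -107, "z": 12, "rz": -0.3, "fingers": 0.4}, {"x": 290, "y": -214, "z": 25, "rz": -0.6, "fingers": 0.4}, {"x": 435, "y": -321, "z": 37, "rz": -0.9, "fingers": 0.4}, {"x": 580, "y": -429, "z": 50, "rz": -1.208, "fingers": 0.4}, {"x": 580, "y": -429, "z": 50, "rz": -1.208, "fingers": 0.4}, {"x": 580, "y": -429, "z": 50, "rz": -1.208, "fingers": 0.4}, {"x": 580, "y": -429, "z": 50, "rz": -1.208, "fingers": 0.4}, {"x": 580, "y": -429, "z": 50, "rz": -1.208, "fingers": 0.4}, {"x": 580, "y": -429, "z": 50, "rz": -1.208, "fingers": 0.4}, {"x": 580, "y": -429, "z": 50, "rz": -1.208, "fingers": 0.4}, {"x": 580, "y": -429, "z": 50, "rz": -1.208, "fingers": 0.4}, {"x": 580, "y": -429, "z": 50, "rz": -1.208, "fingers": 0.4}, {"x": 580, "y": -429, "z": 50, "rz": -1.208, "fingers": 0.4}, {"x": 580, "y": -429, "z": 50, "rz": -1.208, "fingers": 0.4}, {"x": 580, "y": -429, "z": 50, "rz": -1.208, "fingers": 0.4}, {"x": 580, "y": -429, "z": 50, "rz": -1.208, "fingers": 0.4}], force=20)

```text
invalid input at $.moves[0]: expected keys x, y, z, rx, ry, rz, fingers
```

```bash
python3 -c "
from h import *
go(.6205,-.0005,.18,90);go(.6205,-.0005,.071,90)
c=vision.read_camera('wrist');cv2.imwrite('pics/w1.png',c['image'][:,:,::-1])
o=sensors.get_obs();print(o['qpos'],o['grip_width'])
for X in[(.6205,-.051,.082),(.6205,.051,.082),(.6205-.013,0,.063),(.6205+.013,0,.063)]:print(proj(c,np.array(X)))"
```

```text
shift mm [ 580.  -429.1   50.4] rotvec [-1.000e-03 -0.000e+00 -1.208e+00]
shift mm [ 580.  -429.   159.4] rotvec [-1.000e-03 -0.000e+00 -1.208e+00]
[70.01990019 18.40288614 -4.01486875 83.12113885  1.29507387 78.53903615
 -3.25900482] 0.08697848362310917
(np.float64(-637.6209887058634), np.float64(-1146.283323494445))
(np.float64(-944.9855366205485), np.float64(-1318.5625248282154))
(np.float64(-668.343659147339), np.float64(-1043.0281618698903))
(np.float64(-681.065454047134), np.float64(-1142.7552779350685))
```

View pics/w1.png

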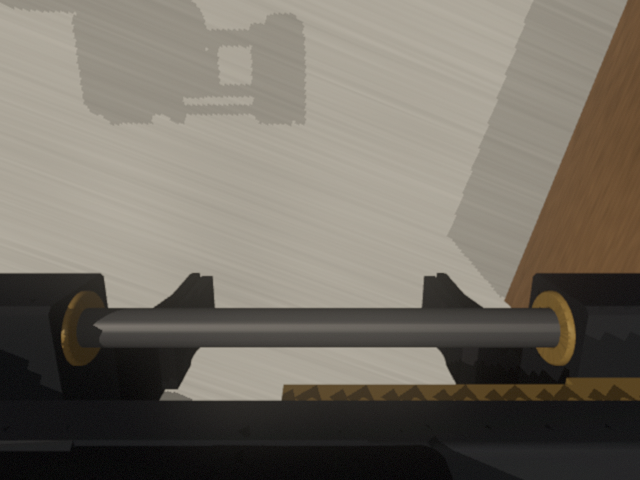

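The move was refused because every key must be given, so the arm has not moved. The picture shows only the bench and the open fingers, at columns about 200 and 430.

drive_tool(moves=[{"x": 45, "y": -33, "z": 4, "rx": 0, "ry": 0, "rz": -0.1, "fingers": 0.4}, {"x": 90, "y": -67, "z": 8, "rx": 0, "ry": 0, "rz": -0.2, "fingers": 0.4}, {"x": 140, "y": -103, "z": 12, "rx": 0, "ry": 0, "rz": -0.3, "fingers": 0.4}, {"x": 190, "y": -140, "z": 16, "rx": 0, "ry": 0, "rz": -0.4, "fingers": 0.4}, {"x": 240, "y": -177, "z": 20, "rx": 0, "ry": 0, "rz": -0.5, "fingers": 0.4}, {"x": 290, "y": -214, "z": 25, "rx": 0, "ry": 0, "rz": -0.6, "fingers": 0.4}, {"x": 340, "y": -251, "z": 29, "rx": 0, "ry": 0, "rz": -0.7, "fingers": 0.4}, {"x": 390, "y": -288, "z": 33, "rx": 0, "ry": 0, "rz": -0.8, "fingers": 0.4}, {"x": 440, "y": -325, "z": 37, "rx": 0, "ry": 0, "rz": -0.9, "fingers": 0.4}, {"x": 490, "y": -362, "z": 41, "rx": 0, "ry": 0, "rz": -1.0, "fingers": 0.4}, {"x": 535, "y": -396, "z": 46, "rx": 0, "ry": 0, "rz": -1.1, "fingers": 0.4}, {"x": 565, "y": -418, "z": 50, "rx": 0, "ry": 0, "rz": -1.17, "fingers": 0.4}, {"x": 580, "y": -429, "z": 50, "rx": 0, "ry": 0, "rz": -1.208, "fingers": 0.4}, {"x": 580, "y": -429, "z": 50, "rx": 0, "ry": 0, "rz": -1.208, "fingers": 0.4}, {"x": 580, "y": -429, "z": 50, "rx": 0, "ry": 0, "rz": -1.208, "fingers": 0.4}], force=20)

```text
time_s: 2.22
tool_pos: [0.6202, -0.0032, 0.1806]
tool_rot: [-180.0, 0.1, 89.8]
force: [-0.6, -0.2, 0.2]
grip_width: 0.0263
grasp_force: 0.0
```

```bash
python3 -c "
from h import *
go(.6205,-.0005,.18,90);go(.6205,-.0005,.071,90)
c=vision.read_camera('wrist');cv2.imwrite('pics/w2.png',c['image'][:,:,::-1])
o=sensors.get_obs();print(o['time_s'],o['qpos'],o['grip_width'])
for X in[(.6205,-.051,.082),(.6205,.051,.082),(.6205-.013,0,.063),(.6205+.013,0,.063)]:print(proj(c,np.array(X)))"
```

```text
shift mm [2.7 0.2 0.6] rotvec [-0.     0.002 -0.003]
shift mm [  2.9   0.3 109.6] rotvec [-0.     0.002 -0.003]
2.275 [ 27.51980968  20.22262322 -36.96254978  90.37881798  12.60984227
  73.62918229 -11.52765738] 0.026295456692040364
(np.float64(319.0805572132887), np.float64(310.25600169381045))
(np.float64(318.47768112357204), np.float64(151.92176479599732))
(np.float64(299.33587622553057), np.float64(227.94033640932093))
(np.float64(338.2045085616748), np.float64(227.791162470241))
```

View pics/w2.png

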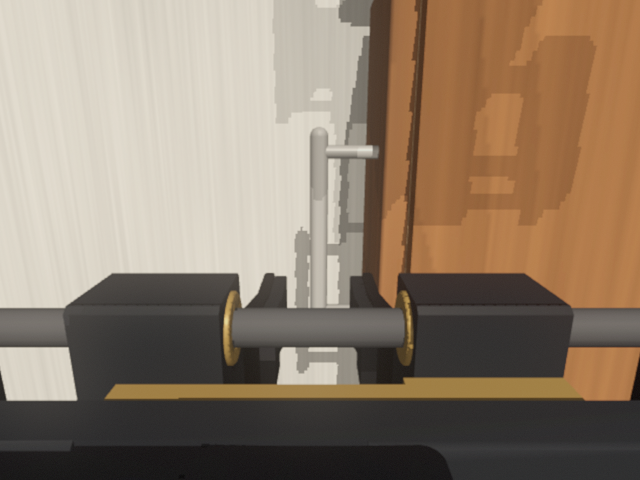

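The wrist picture shows the bar at column 319 and its far post at row 151, both as predicted, with the fingers straddling the bar. I'll descend and grip.

drive_tool(moves=[{"x": 2, "y": 0, "z": 30, "rx": 0, "ry": 0, "rz": 0, "fingers": 0.4}, {"x": 2.5, "y": 0, "z": 60, "rx": 0, "ry": 0, "rz": 0, "fingers": 0.4}, {"x": 2.5, "y": 0, "z": 85, "rx": 0, "ry": 0, "rz": 0, "fingers": 0.4}, {"x": 2.5, "y": 0, "z": 100, "rx": 0, "ry": 0, "rz": 0, "fingers": 0.4}, {"x": 2.5, "y": 0, "z": 109, "rx": 0, "ry": 0, "rz": 0, "fingers": 0.4}, {"x": 2.5, "y": 0, "z": 109, "rx": 0, "ry": 0, "rz": 0, "fingers": 0.4}, {"x": 2.5, "y": 0, "z": 109, "rx": 0, "ry": 0, "rz": 0, "fingers": 1}, {"x": 2.5, "y": 0, "z": 109, "rx": 0, "ry": 0, "rz": 0, "fingers": 1}, {"x": 2.5, "y": 0, "z": 109, "rx": 0, "ry": 0, "rz": 0, "fingers": 1}, {"x": 2.5, "y": 0, "z": 109, "rx": 0, "ry": 0, "rz": 0, "fingers": 1}], force=20)

```text
time_s: 3.52
tool_pos: [0.6206, 0.0018, 0.0723]
tool_rot: [-180.0, 0.0, 90.0]
force: [-4.2, 0.3, 5.8]
grip_width: 0.0103
grasp_force: 20.0
```

drive_tool(moves=[{"x": 0, "y": -6, "z": 0, "rx": 0, "ry": 0, "rz": 0, "fingers": 1}, {"x": 0, "y": -18, "z": 0, "rx": 0, "ry": 0, "rz": 0, "fingers": 1}, {"x": 0, "y": -32, "z": 0, "rx": 0, "ry": 0, "rz": 0, "fingers": 1}, {"x": 0, "y": -46, "z": 0, "rx": 0, "ry": 0, "rz": 0, "fingers": 1}, {"x": 0, "y": -60, "z": 0, "rx": 0, "ry": 0, "rz": 0, "fingers": 1}, {"x": 0, "y": -74, "z": 0, "rx": 0, "ry": 0, "rz": 0, "fingers": 1}, {"x": 0, "y": -88, "z": 0, "rx": 0, "ry": 0, "rz": 0, "fingers": 1}, {"x": 0, "y": -102, "z": 0, "rx": 0, "ry": 0, "rz": 0, "fingers": 1}, {"x": 0, "y": -116, "z": 0, "rx": 0, "ry": 0, "rz": 0, "fingers": 1}, {"x": 0, "y": -130, "z": 0, "rx": 0, "ry": 0, "rz": 0, "fingers": 1}, {"x": 0, "y": -144, "z": 0, "rx": 0, "ry": 0, "rz": 0, "fingers": 1}, {"x": 0, "y": -158, "z": 0, "rx": 0, "ry": 0, "rz": 0, "fingers": 1}, {"x": 0, "y": -170, "z": 0, "rx": 0, "ry": 0, "rz": 0, "fingers": 1}, {"x": 0, "y": -180, "z": 0, "rx": 0, "ry": 0, "rz": 0, "fingers": 1}, {"x": 0, "y": -187, "z": 0, "rx": 0, "ry": 0, "rz": 0, "fingers": 1}, {"x": 0, "y": -190, "z": 0, "rx": 0, "ry": 0, "rz": 0, "fingers": 1}, {"x": 0, "y": -190, "z": 0, "rx": 0, "ry": 0, "rz": 0, "fingers": 1}, {"x": 0, "y": -190, "z": 0, "rx": 0, "ry": 0, "rz": 0, "fingers": 1}])

```text
time_s: 5.78
tool_pos: [0.4301, 0.003, 0.0721]
tool_rot: [180.0, -0.0, 90.0]
force: [-1.4, 2.9, 9.7]
grip_width: 0.0103
grasp_force: 20.0
```

drive_tool(moves=[{"x": 0, "y": -190, "z": 0, "rx": 0, "ry": 0, "rz": 0, "fingers": 0.4}, {"x": 0, "y": 0, "z": 0, "rx": 0, "ry": 0, "rz": 0, "fingers": 0.4}])

```text
time_s: 6.02
tool_pos: [0.414, -0.0031, 0.0732]
tool_rot: [-179.7, 1.6, 90.0]
force: [-6.8, -2.5, 4.5]
grip_width: 0.0612
grasp_force: 2.7
```

I wrote the first of those rows wrongly: it was relative to the current pose, so it pulled about 16 mm further. I'll check the state before moving on.

```bash
python3 -c "
from h import *
s=vision.read_camera('side');cv2.imwrite('pics/s3.png',s['image'][:,:,::-1])
o=sensors.get_obs();print({k:np.round(o[k],3) for k in o})"
```

```text
{'time_s': np.float64(6.075), 'qpos': array([ 38.139,   1.938, -42.083, 122.287,   2.166,  56.19 ,  -5.238]), 'joint_velocities': array([  0.395,   4.287,   3.347,  -3.739,  -3.564, -24.093,  11.513]), 'effort': array([ -4.704, -63.41 ,  -7.328, -18.439,  -0.483,   4.477,   0.076]), 'tool_pos': array([ 0.43 , -0.   ,  0.071]), 'tool_rot': array([179.863,   0.492,  89.892]), 'force': array([ 4.048, -2.736,  0.775]), 'wrist_torque': array([-0.257, -2.894,  0.093]), 'grasp_force': np.float64(11.037), 'grip_width': np.float64(0.056)}
```

View pics/s3.png

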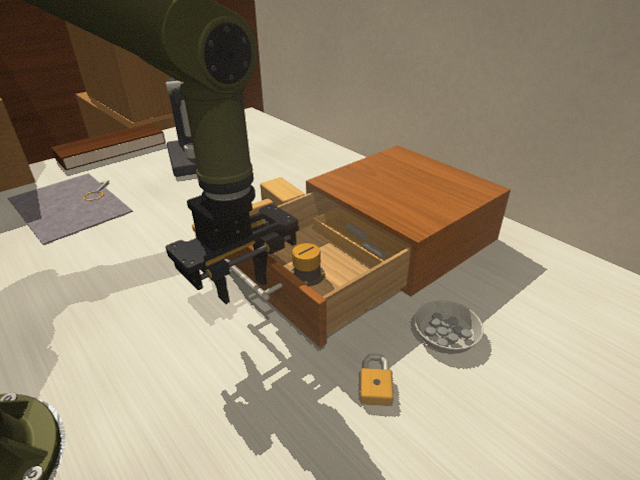

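The side view shows the drawer open, the cap on its pot near (307,255), and the fingers still around the bar.

drive_tool(moves=[{"x": 0, "y": 0, "z": 0, "rx": 0, "ry": 0, "rz": 0, "fingers": 0.4}, {"x": 0, "y": 0, "z": 0, "rx": 0, "ry": 0, "rz": 0, "fingers": 0.4}, {"x": 0, "y": 0, "z": 0, "rx": 0, "ry": 0, "rz": 0, "fingers": 0.4}])

```text
time_s: 6.45
tool_pos: [0.4293, 0.0016, 0.0709]
tool_rot: [-179.9, 0.0, 90.0]
force: [0.7, -0.1, 0.1]
grip_width: 0.0283
grasp_force: 0.4
```

drive_tool(moves=[{"x": 0, "y": 0, "z": -15, "rx": 0, "ry": 0, "rz": 0, "fingers": 0.4}, {"x": 0, "y": 0, "z": -50, "rx": 0, "ry": 0, "rz": 0, "fingers": 0.4}, {"x": 0, "y": 0, "z": -95, "rx": 0, "ry": 0, "rz": 0, "fingers": -1}, {"x": 0, "y": 20, "z": -130, "rx": 0, "ry": 0, "rz": 0, "fingers": -1}, {"x": 0, "y": 40, "z": -140, "rx": 0, "ry": 0, "rz": 0, "fingers": -1}, {"x": 0, "y": 40, "z": -140, "rx": 0, "ry": 0, "rz": 0, "fingers": -1}, {"x": 0, "y": 40, "z": -140, "rx": 0, "ry": 0, "rz": 0, "fingers": -1}])

```text
time_s: 7.32
tool_pos: [0.4693, 0.0019, 0.2109]
tool_rot: [-179.9, -0.0, 90.0]
force: [-0.6, 0.1, 0.2]
grip_width: 0.0684
grasp_force: 0.0
```

```bash
cat > cap.py <<'E'
from h import *
np.set_printoptions(precision=4,suppress=True)
def cap(n,z=.078):
    c=vision.read_camera(n);h=cv2.cvtColor(c['image'],cv2.COLOR_RGB2HSV)
    m=cv2.inRange(h,(12,190,100),(30,255,255))
    N,L,S,C=cv2.connectedComponentsWithStats(m)
    for i in range(1,N):
        if S[i,4]>80:print(n,S[i],C[i],onz(c,*C[i],z))
    return c
E
python3 - <<'E'
from cap import *
w=cap('wrist');cap('side');cap('top');cv2.imwrite('pics/w4.png',w['image'][:,:,::-1])
E
```

```text
side [299 241  27  16 163] [312.2515 248.5951] [ 0.5622 -0.0031  0.078 ]
```

View pics/w4.png

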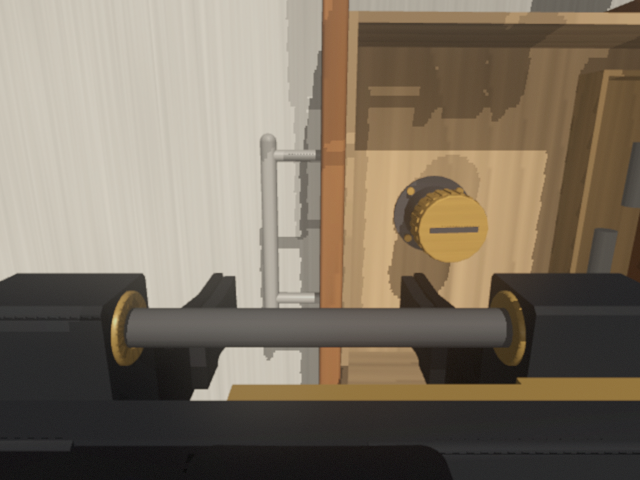

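The wrist picture shows the cap's top centred at about (453,228) with radius 35 px, its line at row 230. The handle bar is at column 268 and the panel's edge at columns 322 to 345.

```bash
python3 - <<'E'
from cap import *
w=vision.read_camera('wrist')
C=onz(w,453,227.5,.078);print(C,onz(w,488,227.5,.078)-C,onz(w,453,262,.078)-C,'bar',onz(w,268,220,.082),'line',onz(w,430,231,.078),onz(w,478,229.5,.078))
c=onz(w,453,227.5,.078)
for z in(.2,.057):go(C[0],C[1],z,0);go(C[0],C[1],z,30)
print(sensors.get_obs()['qpos'])
E
```

```text
[0.5643 0.0017 0.078 ] [ 0.0247 -0.      0.    ] [ 0.0021 -0.0256  0.    ] bar [0.4344 0.008  0.082 ] line [ 0.5483 -0.0009  0.078 ] [0.5821 0.0002 0.078 ]
shift mm [-0.  94.6 10.9] rotvec [-0.001  0.001  1.571]
shift mm [-0.  94.6 10.9] rotvec [-0.001  0.001  1.047]
shift mm [  0.   94.8 153.9] rotvec [-0.001  0.001  1.571]
shift mm [  0.   94.8 153.9] rotvec [-0.001  0.001  1.047]
[ 39.3265  -1.9132 -41.4557 107.9227  -1.3034  73.595   -1.7403]
```

drive_tool(moves=[{"x": 0, "y": 15, "z": 0, "rx": 0, "ry": 0, "rz": 0.15, "fingers": -1}, {"x": 0, "y": 30, "z": 5, "rx": 0, "ry": 0, "rz": 0.3, "fingers": -1}, {"x": 0, "y": 45, "z": 10, "rx": 0, "ry": 0, "rz": 0.45, "fingers": -1}, {"x": 0, "y": 60, "z": 20, "rx": 0, "ry": 0, "rz": 0.6, "fingers": -1}, {"x": 0, "y": 75, "z": 30, "rx": 0, "ry": 0, "rz": 0.75, "fingers": -1}, {"x": 0, "y": 88, "z": 40, "rx": 0, "ry": 0, "rz": 0.9, "fingers": -1}, {"x": 0, "y": 95, "z": 50, "rx": 0, "ry": 0, "rz": 1.0, "fingers": -1}, {"x": 0, "y": 95, "z": 50, "rx": 0, "ry": 0, "rz": 1.047, "fingers": -1}, {"x": 0, "y": 95, "z": 50, "rx": 0, "ry": 0, "rz": 1.047, "fingers": -1}, {"x": 0, "y": 95, "z": 50, "rx": 0, "ry": 0, "rz": 1.047, "fingers": -1}])

```text
time_s: 8.78
tool_pos: [0.5654, 0.0017, 0.1615]
tool_rot: [180.0, 0.0, 30.1]
force: [0.0, -0.4, 0.1]
grip_width: 0.0867
grasp_force: 0.0
```

```bash
python3 - <<'E'
from cap import *
o=sensors.get_obs();print(o['qpos'],o['tool_pos'],o['force'],o['wrist_torque'])
w=cap('wrist');cv2.imwrite('pics/w5.png',w['image'][:,:,::-1])
print(proj(w,np.array([.5643,.0017,.078])))
E
```

```text
[ 31.0454  14.3007 -38.8154  99.4371   9.5243  69.6009 -70.1819] [0.5654 0.0017 0.1615] [ 0.0082 -0.3954  0.0941] [0.0136 0.0046 0.0577]
(np.float64(316.83418551424734), np.float64(248.4300590305841))
```

View pics/w5.png

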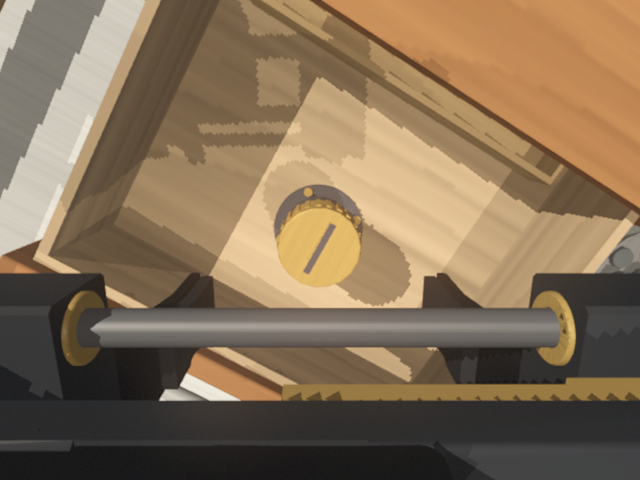

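The cap's top is centred at about (319,248), predicted (317,248). The fingers at columns 212 and 425 are centred on it, and the pot shows behind it.

```bash
python3 - <<'E'
from cap import *
w=vision.read_camera('wrist');C=onz(w,319,248,.078);print(C);go((C[0]+.5643)/2,C[1]/2+.0017/2,.055,30)
E
```

```text
[0.5652 0.0007 0.078 ]
shift mm [ -0.9  -0.  106.6] rotvec [0.    0.    0.001]
```

drive_tool(moves=[{"x": -1, "y": 0, "z": 25, "rx": 0, "ry": 0, "rz": 0, "fingers": -1}, {"x": -1, "y": 0, "z": 55, "rx": 0, "ry": 0, "rz": 0, "fingers": -1}, {"x": -1, "y": 0, "z": 80, "rx": 0, "ry": 0, "rz": 0, "fingers": -1}, {"x": -1, "y": 0, "z": 98, "rx": 0, "ry": 0, "rz": 0, "fingers": -1}, {"x": -1, "y": 0, "z": 106, "rx": 0, "ry": 0, "rz": 0, "fingers": -1}, {"x": -1, "y": 0, "z": 106, "rx": 0, "ry": 0, "rz": 0, "fingers": -1}, {"x": -1, "y": 0, "z": 106, "rx": 0, "ry": 0, "rz": 0, "fingers": 0}, {"x": -1, "y": 0, "z": 106, "rx": 0, "ry": 0, "rz": 0, "fingers": 1}, {"x": -1, "y": 0, "z": 106, "rx": 0, "ry": 0, "rz": 0, "fingers": 1}, {"x": -1, "y": 0, "z": 106, "rx": 0, "ry": 0, "rz": 0, "fingers": 1}], force=25)

```text
time_s: 10.12
tool_pos: [0.5649, 0.0012, 0.0557]
tool_rot: [180.0, -0.0, 30.0]
force: [-0.4, 0.8, -0.3]
grip_width: 0.0549
grasp_force: 0.0
```

```bash
python3 - <<'E'
from cap import *
o=sensors.get_obs();print(o['tool_pos'],o['tool_rot'],o['force'],o['wrist_torque'],o['qpos'][6])
E
```

```text
[0.5649 0.0012 0.0557] [179.9799  -0.0143  30.0131] [-0.394   0.7637 -0.2928] [0.0081 0.009  0.0104] -74.04384077293246
```

drive_tool(moves=[{"x": 0, "y": 0, "z": 0, "rx": 0, "ry": 0, "rz": 0, "fingers": 1}, {"x": 0, "y": 0, "z": 0, "rx": 0, "ry": 0, "rz": 0, "fingers": 1}, {"x": 0, "y": 0, "z": 0, "rx": 0, "ry": 0, "rz": 0, "fingers": 1}], force=25)

```text
time_s: 10.5
tool_pos: [0.5649, 0.0011, 0.0557]
tool_rot: [180.0, -0.0, 30.0]
force: [0.3, -0.5, 1.5]
grip_width: 0.0499
grasp_force: 24.9
```

```bash
python3 - <<'E'
from cap import *
o=sensors.get_obs();print(o['tool_pos'],o['tool_rot'],o['force'],o['wrist_torque'],o['qpos'][6])
E
```

```text
[0.5649 0.0011 0.0557] [179.9807  -0.0039  30.009 ] [ 0.3398 -0.4572  1.5078] [-0.1349 -0.0112  0.0193] -74.04765993043287
```

drive_tool(moves=[{"x": 0, "y": 0, "z": 0, "rx": 0, "ry": 0, "rz": 0.04, "fingers": 1}, {"x": 0, "y": 0, "z": 0, "rx": 0, "ry": 0, "rz": 0.08, "fingers": 1}, {"x": 0, "y": 0, "z": 0, "rx": 0, "ry": 0, "rz": 0.12, "fingers": 1}, {"x": 0, "y": 0, "z": 0, "rx": 0, "ry": 0, "rz": 0.16, "fingers": 1}, {"x": 0, "y": 0, "z": 0, "rx": 0, "ry": 0, "rz": 0.16, "fingers": 1}])

```text
time_s: 11.12
tool_pos: [0.5648, 0.0007, 0.0556]
tool_rot: [179.9, 0.0, 20.9]
force: [-0.5, -2.6, 1.9]
grip_width: 0.0496
grasp_force: 25.5
```

```bash
python3 - <<'E'
from cap import *
o=sensors.get_obs();print(o['tool_pos'],o['tool_rot'],o['force'],o['wrist_torque'],o['qpos'][6])
E
```

```text
[0.5648 0.0007 0.0556] [179.9137   0.0233  20.9223] [-0.4721 -2.6286  1.9139] [-0.5928  0.2064  0.9607] -82.60030635791493
```

drive_tool(moves=[{"x": 0, "y": 0, "z": 0, "rx": 0, "ry": 0, "rz": -0.06, "fingers": 1}, {"x": 0, "y": 0, "z": 0, "rx": 0, "ry": 0, "rz": -0.06, "fingers": 1}, {"x": 0, "y": 0, "z": 0, "rx": 0, "ry": 0, "rz": -0.12, "fingers": 1}, {"x": 0, "y": 0, "z": 0, "rx": 0, "ry": 0, "rz": -0.16, "fingers": 1}, {"x": 0, "y": 0, "z": 0, "rx": 0, "ry": 0, "rz": -0.16, "fingers": 1}])

```text
time_s: 11.75
tool_pos: [0.565, 0.0012, 0.0556]
tool_rot: [180.0, -0.0, 29.9]
force: [-0.4, -1.0, 3.6]
grip_width: 0.0499
grasp_force: 24.9
```

```bash
python3 - <<'E'
from cap import *
o=sensors.get_obs();print(o['tool_pos'],o['tool_rot'],o['force'],o['wrist_torque'],o['qpos'][6])
E
```

```text
[0.565  0.0012 0.0556] [179.9962  -0.0243  29.9419] [-0.4161 -0.9724  3.6462] [-0.4054 -0.0217 -0.005 ] -74.0965030162038
```

The clockwise turn stopped at about 1 N m and the turn back is free, so anticlockwise (yaw increasing) is the way off. I'll regrip further back to leave room for the full turn.

drive_tool(moves=[{"x": 0, "y": 0, "z": 0, "rx": 0, "ry": 0, "rz": 0, "fingers": -1}, {"x": 0, "y": 0, "z": 0, "rx": 0, "ry": 0, "rz": 0, "fingers": -1}, {"x": 0, "y": 0, "z": 0, "rx": 0, "ry": 0, "rz": 0, "fingers": -1}, {"x": 0, "y": 0, "z": 0, "rx": 0, "ry": 0, "rz": 0.15, "fingers": -1}, {"x": 0, "y": 0, "z": 0, "rx": 0, "ry": 0, "rz": 0.3, "fingers": -0.6}, {"x": 0, "y": 0, "z": 0, "rx": 0, "ry": 0, "rz": 0.45, "fingers": -0.6}, {"x": 0, "y": 0, "z": 0, "rx": 0, "ry": 0, "rz": 0.6, "fingers": -0.6}, {"x": 0, "y": 0, "z": 0, "rx": 0, "ry": 0, "rz": 0.75, "fingers": -0.6}, {"x": 0, "y": 0, "z": 0, "rx": 0, "ry": 0, "rz": 0.9, "fingers": -0.6}, {"x": 0, "y": 0, "z": 0, "rx": 0, "ry": 0, "rz": 1.02, "fingers": -0.6}, {"x": 0, "y": 0, "z": 0, "rx": 0, "ry": 0, "rz": 1.1, "fingers": -0.6}, {"x": 0, "y": 0, "z": 0, "rx": 0, "ry": 0, "rz": 1.1, "fingers": -0.6}, {"x": 0, "y": 0, "z": 0, "rx": 0, "ry": 0, "rz": 1.1, "fingers": 1}, {"x": 0, "y": 0, "z": 0, "rx": 0, "ry": 0, "rz": 1.1, "fingers": 1}, {"x": 0, "y": 0, "z": 0, "rx": 0, "ry": 0, "rz": 1.1, "fingers": 1}, {"x": 0, "y": 0, "z": 0, "rx": 0, "ry": 0, "rz": 1.1, "fingers": 1}, {"x": 0, "y": 0, "z": 0, "rx": 0, "ry": 0, "rz": 1.1, "fingers": 1}, {"x": 0, "y": 0, "z": 0, "rx": 0, "ry": 0, "rz": 1.1, "fingers": 1}], force=25)

```text
time_s: 14.0
tool_pos: [0.5648, 0.0012, 0.0555]
tool_rot: [180.0, -0.0, -33.0]
force: [-0.4, 0.2, -0.3]
grip_width: 0.0502
grasp_force: 25.0
```

```bash
python3 - <<'E'
from cap import *
o=sensors.get_obs();print(o['tool_pos'],o['tool_rot'],o['force'],o['wrist_torque'],o['qpos'])
E
```

```text
[0.5648 0.0012 0.0555] [179.9959  -0.001  -33.0134] [-0.4081  0.1843 -0.3397] [0.0215 0.0353 0.0259] [  20.1179   18.9591  -26.5349  105.6067    9.8921   57.6995 -133.4987]
```

drive_tool(moves=[{"x": 0, "y": 0, "z": 0, "rx": 0, "ry": 0, "rz": -0.06, "fingers": 1}, {"x": 0, "y": 0, "z": 0, "rx": 0, "ry": 0, "rz": -0.13, "fingers": 1}, {"x": 0, "y": 0, "z": 0, "rx": 0, "ry": 0, "rz": -0.2, "fingers": 1}, {"x": 0, "y": 0, "z": 0, "rx": 0, "ry": 0, "rz": -0.27, "fingers": 1}, {"x": 0, "y": 0, "z": 0, "rx": 0, "ry": 0, "rz": -0.34, "fingers": 1}, {"x": 0, "y": 0, "z": 0, "rx": 0, "ry": 0, "rz": -0.41, "fingers": 1}, {"x": 0, "y": 0, "z": 0, "rx": 0, "ry": 0, "rz": -0.48, "fingers": 1}, {"x": 0, "y": 0, "z": 0, "rx": 0, "ry": 0, "rz": -0.55, "fingers": 1}, {"x": 0, "y": 0, "z": 0, "rx": 0, "ry": 0, "rz": -0.62, "fingers": 1}, {"x": 0, "y": 0, "z": 0, "rx": 0, "ry": 0, "rz": -0.69, "fingers": 1}, {"x": 0, "y": 0, "z": 0, "rx": 0, "ry": 0, "rz": -0.76, "fingers": 1}, {"x": 0, "y": 0, "z": 0, "rx": 0, "ry": 0, "rz": -0.82, "fingers": 1}, {"x": 0, "y": 0, "z": 0, "rx": 0, "ry": 0, "rz": -0.87, "fingers": 1}, {"x": 0, "y": 0, "z": 0, "rx": 0, "ry": 0, "rz": -0.87, "fingers": 1}])

```text
time_s: 15.75
tool_pos: [0.5647, 0.0012, 0.0555]
tool_rot: [-180.0, 0.0, 16.8]
force: [1.3, 0.6, -0.1]
grip_width: 0.05
grasp_force: 25.0
```

```bash
python3 - <<'E'
from cap import *
o=sensors.get_obs();print(o['tool_pos'],o['tool_rot'],o['force'],o['wrist_torque'],o['qpos'])
E
```

```text
[0.5647 0.0012 0.0555] [-179.9985    0.0076   16.8007] [ 1.2842  0.5845 -0.1156] [-0.0162  0.0223  0.0041] [ 26.9149  20.4344 -34.6499 105.3742  13.49    58.3143 -86.3968]
```

drive_tool(moves=[{"x": 0, "y": 0, "z": 0, "rx": 0, "ry": 0, "rz": -0.04, "fingers": 1}, {"x": 0, "y": 0, "z": 0, "rx": 0, "ry": 0, "rz": -0.08, "fingers": 1}, {"x": 0, "y": 0, "z": 0, "rx": 0, "ry": 0, "rz": -0.12, "fingers": 1}, {"x": 0, "y": 0, "z": 0, "rx": 0, "ry": 0, "rz": -0.14, "fingers": 1}, {"x": 0, "y": 0, "z": 0, "rx": 0, "ry": 0, "rz": -0.14, "fingers": 1}])

```text
time_s: 16.38
tool_pos: [0.5647, 0.0012, 0.0555]
tool_rot: [180.0, 0.0, 24.8]
force: [-0.6, 0.1, 0.9]
grip_width: 0.0499
grasp_force: 25.0
```

```bash
python3 - <<'E'
from cap import *
o=sensors.get_obs();print(o['tool_rot'],o['force'],o['wrist_torque'])
E
```

```text
[179.9972   0.0098  24.8148] [-0.5662  0.0928  0.9225] [ 0.0119  0.0471 -0.0081]
```

drive_tool(moves=[{"x": 0, "y": 0, "z": 0, "rx": 0, "ry": 0, "rz": -0.03, "fingers": 1}, {"x": 0, "y": 0, "z": 0, "rx": 0, "ry": 0, "rz": -0.06, "fingers": 1}, {"x": 0, "y": 0, "z": 0, "rx": 0, "ry": 0, "rz": -0.06, "fingers": 1}])

```text
time_s: 16.75
tool_pos: [0.5647, 0.0013, 0.0555]
tool_rot: [-180.0, 0.0, 28.3]
force: [-1.3, 1.6, 0.5]
grip_width: 0.0499
grasp_force: 25.0
```

```bash
python3 - <<'E'
from cap import *
o=sensors.get_obs();print(o['tool_rot'],o['force'],o['wrist_torque'])
E
```

```text
[-179.9875    0.0091   28.3162] [-1.263   1.6445  0.519 ] [0.1004 0.1349 0.0094]
```

drive_tool(moves=[{"x": 0, "y": 0, "z": 0, "rx": 0, "ry": 0, "rz": -0.03, "fingers": 1}, {"x": 0, "y": 0, "z": 0, "rx": 0, "ry": 0, "rz": -0.06, "fingers": 1}, {"x": 0, "y": 0, "z": 0, "rx": 0, "ry": 0, "rz": -0.06, "fingers": 1}])

```text
time_s: 17.12
tool_pos: [0.5648, 0.0013, 0.0555]
tool_rot: [-180.0, -0.0, 31.7]
force: [-1.7, 0.8, -0.2]
grip_width: 0.0497
grasp_force: 25.0
```

```bash
python3 - <<'E'
from cap import *
o=sensors.get_obs();print(o['tool_rot'],o['force'],o['wrist_torque'])
E
```

```text
[-179.9872   -0.0042   31.7396] [-1.7152  0.8073 -0.1869] [ 0.1358  0.1267 -0.2445]
```

drive_tool(moves=[{"x": 0, "y": 0, "z": 0, "rx": 0, "ry": 0, "rz": -0.02, "fingers": 1}, {"x": 0, "y": 0, "z": 0, "rx": 0, "ry": 0, "rz": -0.035, "fingers": 1}, {"x": 0, "y": 0, "z": 0, "rx": 0, "ry": 0, "rz": -0.035, "fingers": 1}])

```text
time_s: 17.5
tool_pos: [0.5648, 0.0013, 0.0555]
tool_rot: [-180.0, -0.0, 33.7]
force: [-1.0, 1.0, -0.1]
grip_width: 0.05
grasp_force: 25.0
```

```bash
python3 - <<'E'
from cap import *
o=sensors.get_obs();print(o['tool_rot'],o['force'],o['wrist_torque'])
E
```

```text
[-179.9841   -0.0066   33.7214] [-1.0343  0.9626 -0.1124] [ 0.2876  0.1287 -0.468 ]
```

Torque is building at about 66° total, so this is the firm stop. I'll ease back slightly and lift gently.

drive_tool(moves=[{"x": 0, "y": 0, "z": 0, "rx": 0, "ry": 0, "rz": 0.04, "fingers": 1}, {"x": 0, "y": 0, "z": 0, "rx": 0, "ry": 0, "rz": 0.05, "fingers": 1}, {"x": 0, "y": 0, "z": -1, "rx": 0, "ry": 0, "rz": 0.05, "fingers": 1}, {"x": 0, "y": 0, "z": -2, "rx": 0, "ry": 0, "rz": 0.05, "fingers": 1}, {"x": 0, "y": 0, "z": -3, "rx": 0, "ry": 0, "rz": 0.05, "fingers": 1}, {"x": 0, "y": 0, "z": -4, "rx": 0, "ry": 0, "rz": 0.05, "fingers": 1}, {"x": 0, "y": 0, "z": -4, "rx": 0, "ry": 0, "rz": 0.05, "fingers": 1}])

```text
time_s: 18.38
tool_pos: [0.5645, 0.0008, 0.0595]
tool_rot: [180.0, 0.1, 30.9]
force: [-0.5, -0.2, -5.1]
grip_width: 0.0504
grasp_force: 25.0
```

```bash
python3 - <<'E'
from cap import *
o=sensors.get_obs();print(o['tool_pos'],o['tool_rot'],o['force'],o['wrist_torque'])
E
```

```text
[0.5645 0.0008 0.0595] [179.9918   0.0541  30.8558] [-0.4773 -0.2213 -5.0972] [-0.0284  0.1386 -0.0448]
```

drive_tool(moves=[{"x": 0, "y": 0, "z": -1, "rx": 0, "ry": 0, "rz": 0, "fingers": 1}, {"x": 0, "y": 0, "z": -2, "rx": 0, "ry": 0, "rz": 0, "fingers": 1}, {"x": 0, "y": 0, "z": -3, "rx": 0, "ry": 0, "rz": 0, "fingers": 1}, {"x": 0, "y": 0, "z": -3, "rx": 0, "ry": 0, "rz": 0, "fingers": 1}])

```text
time_s: 18.88
tool_pos: [0.5647, 0.001, 0.0627]
tool_rot: [180.0, 0.0, 30.9]
force: [-1.6, -0.6, -6.0]
grip_width: 0.0501
grasp_force: 25.0
```

```bash
python3 - <<'E'
from cap import *
o=sensors.get_obs();print(o['tool_pos'],o['tool_rot'],o['force'],o['wrist_torque'])
E
```

```text
[0.5647 0.001  0.0627] [179.9854   0.0214  30.866 ] [-1.5709 -0.6052 -5.9512] [-0.1446  0.2559 -0.1093]
```

```bash
python3 - <<'E'
from cap import *
s=vision.read_camera('side');w=vision.read_camera('wrist')
a=cv2.resize(s['image'][200:320,240:380],(700,600))[:,:400] if 0 else cv2.resize(s['image'][210:310,260:360],(400,400))
b=cv2.resize(w['image'],(400,300));b=np.vstack([b,np.zeros((100,400,3),np.uint8)])
cv2.imwrite('pics/last.png',np.hstack([a,b])[:,:,::-1])
for z in(.078,.085):print(proj(s,np.array([.5647,.001,z])),proj(s,np.array([.5647,.001,z-.028])))
E
```

```text
(np.float64(311.8929697257275), np.float64(247.0661561568593)) (np.float64(312.1740083568894), np.float64(259.46101041315154))
(np.float64(311.8209873367387), np.float64(243.89146370675965)) (np.float64(312.10476245244337), np.float64(256.4070071613381))
```

View pics/last.png

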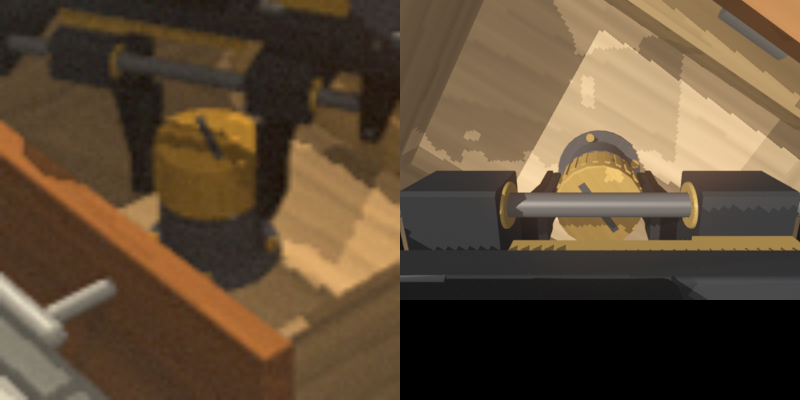

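In the side crop (left) the cap's top centre is at about row 243, which matches the lifted height (243.9) and not the seated one (247.1), so the cap is rising with the gripper. I'll keep lifting gently.

drive_tool(moves=[{"x": 0, "y": 0, "z": -2, "rx": 0, "ry": 0, "rz": 0, "fingers": 1}, {"x": 0, "y": 0, "z": -4, "rx": 0, "ry": 0, "rz": 0, "fingers": 1}, {"x": 0, "y": 0, "z": -6, "rx": 0, "ry": 0, "rz": 0, "fingers": 1}, {"x": 0, "y": 0, "z": -8, "rx": 0, "ry": 0, "rz": 0, "fingers": 1}, {"x": 0, "y": 0, "z": -10, "rx": 0, "ry": 0, "rz": 0, "fingers": 1}, {"x": 0, "y": 0, "z": -13, "rx": 0, "ry": 0, "rz": 0, "fingers": 1}, {"x": 0, "y": 0, "z": -13, "rx": 0, "ry": 0, "rz": 0, "fingers": 1}, {"x": 0, "y": 0, "z": -13, "rx": 0, "ry": 0, "rz": 0, "fingers": 1}])

```text
time_s: 19.98
tool_pos: [0.5648, 0.0012, 0.0755]
tool_rot: [180.0, 0.0, 30.9]
force: [-0.0, -0.6, -1.7]
grip_width: 0.0497
grasp_force: 25.0
```

The force is now about the cap's weight, so it is free.

drive_tool(moves=[{"x": 0, "y": 0, "z": -8, "rx": 0, "ry": 0, "rz": 0, "fingers": 1}, {"x": 0, "y": 0, "z": -20, "rx": 0, "ry": 0, "rz": 0, "fingers": 1}, {"x": 0, "y": 0, "z": -33, "rx": 0, "ry": 0, "rz": 0, "fingers": 1}, {"x": 0, "y": 0, "z": -46, "rx": 0, "ry": 0, "rz": 0, "fingers": 1}, {"x": 0, "y": 0, "z": -59, "rx": 0, "ry": 0, "rz": 0, "fingers": 1}, {"x": 0, "y": 0, "z": -71, "rx": 0, "ry": 0, "rz": 0, "fingers": 1}, {"x": 0, "y": 0, "z": -78, "rx": 0, "ry": 0, "rz": 0, "fingers": 1}, {"x": 0, "y": 0, "z": -81, "rx": 0, "ry": 0, "rz": 0, "fingers": 1}, {"x": 0, "y": 0, "z": -81, "rx": 0, "ry": 0, "rz": 0, "fingers": 1}, {"x": 0, "y": 0, "z": -81, "rx": 0, "ry": 0, "rz": 0, "fingers": 1}])

```text
time_s: 21.22
tool_pos: [0.5644, 0.0012, 0.156]
tool_rot: [-180.0, 0.0, 30.9]
force: [0.6, 0.2, -1.8]
grip_width: 0.0501
grasp_force: 25.0
```

```bash
python3 - <<'E'
from cap import *
o=sensors.get_obs();print(o['tool_pos'],o['force'],o['grip_width'],np.abs(o['joint_velocities']).max())
h=cv2.inRange
c=vision.read_camera('side');m=cv2.inRange(cv2.cvtColor(c['image'],cv2.COLOR_RGB2HSV),(12,150,60),(30,255,255))
N,L,S,C=cv2.connectedComponentsWithStats(m)
for i in range(1,N):
    if S[i,4]>60:print(S[i],C[i])
print('expect top,rim',proj(c,np.array([.5648,.0012,.178])),proj(c,np.array([.5648,.0012,.15])),'seated',proj(c,np.array([.5648,.0012,.078])))
E
```

```text
[0.5644 0.0012 0.156 ] [ 0.5652  0.1626 -1.8148] 0.050106633660978846 0.06663855290497424
[  53    8  167  150 9197] [130.6682  69.014 ]
[244  36  14  17  67] [250.5672  44.3284]
[  0  97  34  94 999] [ 10.959  155.1251]
[212  97  14  13  63] [217.5873 102.1746]
[  333   146   177   150 12242] [422.1696 207.5178]
[325 157  23   6  83] [336.759  159.2048]
[271 162  49   9 135] [294.7704 165.963 ]
[295 181  31  40 819] [310.6337 202.7985]
[ 224  217  109  101 1320] [283.803  265.0121]
[361 369  32  33 775] [375.9819 384.0813]
expect top,rim (np.float64(310.76317195683276), np.float64(198.4895345772445)) (np.float64(311.08798181327984), np.float64(212.78914558430273)) seated (np.float64(311.86499323905514), np.float64(246.996731703037))
```

```bash
python3 -c "
from cell import workorder
print(workorder.sign_off())"
```

```text
the job is handed in; nothing more can be done
None
```

The job is handed in at about 21 s: the drawer is open about 19 cm, and the cap, which came off anticlockwise, is held upright about 10 cm straight above the pot. One mistyped move tugged the drawer about 16 mm further than meant during release, with forces staying low. The padlock is where it started; I didn't re-measure the mallet and dish, but the arm was never driven near them.

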